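Rebuild the tube carousel of a fraction collector

TASK

Put the fraction collector's tube carousel back together on its spindle: first the aluminium spacer, then the blue tube guide disc with its hub up, and on top the black lock bar, dropped over the flattened head of the spindle and given a quarter turn so that it cannot lift off. The spacer lies on its side; stand it up on the bench, let go and take it again from above, because the splash guard leaves no room for a tilted hand. Leave the other things on the bench where they are.

Things in the scene. Friction and masses are not known exactly. Their poses are not given: they have to be found in the camera images.
- collector: White fraction collector, fixed: box 204 (x) x 184 x 48 mm, origin at the centre of its underside on the bench, spindle above it. Splash guard: a ring round the support plate, inner radius 72, outer 76 mm, rim 84 mm above the bench. At its rear right corner, 115 mm from the axis, a thin column with a parked arm that points away from the robot, top 168 mm above the bench.
- spindle_foot (a point): Spindle axis at the top of the white tube support plate (radius 64 mm), 58 mm above the bench. z up, x along the length of the spindle's head. The steel spindle is 24 mm in diameter up to 65 mm above here (bevelled to 66.5), then a 9 mm neck up to 75.5, then the head up to 81.5 mm. Plate and spindle turn together, but so stiffly (0.6 N m) that they stay put in normal work.
- spindle_head (a point): Centre of the head's top, 81.5 mm above spindle_foot, same axes. The head has two flats: 24 mm long along x, 10 mm wide along y, the same either way round.
- spacer: Aluminium sleeve, 44 mm long, about 130 g: 48 mm round with four milled flats, 44 mm across flats; 28 mm bore along its z; x, y are the flats' normals; both ends alike. Origin at its centre. Starts lying on a flat on the bench, z level, origin 22 mm up, two flats upright to grip. Upright its origin is 22 mm above what it stands on; its place is on the support plate, round the spindle.
- guide_disc: Blue tube guide disc, about 150 g: plate 120 mm across, 5 mm thick, ten tube holes; central round hub of 44 mm diameter, hub top 24 mm above the underside; 28 mm through bore. Origin at the centre of the underside, z up. Starts flat on the bench, hub up. In place it rests on the spacer, origin 44 mm above spindle_foot.
- lock_bar: Black bar handle, 70 g, 64 (x) x 36 (y, flat sides to grip) x 26 mm, orange lines on its ends. Origin: centre of the underside, z up. A slot 28 (x) x 14 mm through its 5 mm floor passes the spindle's head when x is along the head; above it a 28 mm round hollow. Down on the disc's hub (origin 68 mm above spindle_foot) it has 2.5 mm play under the head; turning x across locks it.
- petri_dish: Bystander, to be left alone: clear plastic dish with pale agar. Origin at the centre of its underside.
- tape_roll: Bystander, to be left alone: roll of tan tape. Origin at the centre of its underside.
- bench_timer: Bystander, to be left alone: white bench timer. Origin at the centre of its underside.
- forceps: Bystander, to be left alone: steel forceps. Origin at the centre of its underside.
- dye_bottle: Bystander, to be left alone: small brown bottle with white cap. Origin at the centre of its underside.
Things that resemble listed ones, but are neither listed nor needed, are in the scene too. Of the things that look like the lock_bar, the smaller one is meant.

How it is judged:
By the outcome, as a careful person would: the job done as asked, in the order asked, and still so for the second after the job is handed in, with the robot touching nothing.
It also fails if it takes over 72 s, if anything falls off the work surface, if the arm or the gripper's body presses on something with over 40 N, if the wrist force passes 120 N, or if a joint passes its speed limit or range.

ROBOT

A 6-joint arm with a two-finger parallel gripper is mounted at the origin on a cart in front of the work surface, level with it; the furniture and walls round the work are solid. World frame = base frame: x ahead of the robot, y to its left, z up, the work surface at z = 0. Lengths are in m, angles in degrees, forces in N, time in s.
With the tool pointing down it reaches from about 0.3 to 0.75 m from the base axis. Payload 8.5 kg.
Tool frame: the origin (TCP) lies midway between the tips of the shut fingers; the grasp point (between the pads) lies 19 mm behind it; z points along the fingers, y is the line along which they close (so a half turn about z gives the same grasp; the last joint's range is limited). The gripper opens to 85 mm and grips with 20 to 120 N. Pads are 22 mm wide; open, the fingers measure 114 mm over their backs; the gripper's body (76 mm by 85 mm) begins 54 mm behind the grasp point. The pads swing forward as they close: fully open they stand 13 mm farther back than shut.
Start: joints at [62.435, 21.807, 74.336, -0, 83.858, -12.336], TCP at [0.144, 0.531, 0.231] pointing down, gripper open.
Joint ranges: [-178.18, 178.18], [-50.72, 133.34], [12.68, 142.11], [-81.47, 261.47], [9.98, 163.14], [-165.26, 165.26]. Speed limits (degrees/s): [136.94, 136.94, 180, 180, 180, 180].

INTERFACE

Orientations are given as a 3x3 rotation matrix whose columns are the frame's x, y, z axes.
In Python, from rig import env, viewer, recognise, pinpoint gives the robot as it stands.
- The arm moves only by the tool move_arm, never from a script. Its argument "plan" is text: rows parted by semicolons, each of 7 numbers parted by spaces: the shift along the tool's x, y, z in m, then the turn, a rotation vector about the tool's x, y, z in rad, then the finger opening in m, from 0 to 0.0854. A call has 1 to 12 rows; each row shifts and turns the commanded pose from where the row before left it, along the tool's axes as they then stand; what a row does not reach is not made up. A row lasts 1/8 s, in which the tool goes at most 62.5 mm and 10.7 degrees, less where a joint would pass 70% of its speed; a pose out of reach is approached as far as the arm can. A call is refused whole if a number of a shift passes 0.0625 or a number of a turn 0.188, either way. A call with a gripper value outside its range is refused whole. The fingers move at their own pace and stop on an object; "grip_force" is the grip in N (left out, the last holds). Time passes only in rows, so rows that do not move let the fingers close. It gives the time, the measured TCP pose, the force, the opening and the grip force at its end, in the units of the state.
- env.observe(): the state, without advancing time (a new reading comes with each control period).
- viewer.get_image(name): name is "scene" or "top" or "wrist"; returns (picture, depth): 420x560x3 uint8, red, green, blue; 420x560 float32, m along the optical axis (not along the pixel's ray), 0 where there is no reading.
- viewer.calibration(name): a dict with "fx", "fy", "cx", "cy" (pixels), "k1" (the pictures are not rectified: a ray, as slopes to the right and down, at radius r is drawn at 1 + k1 r^2 times it, then the intrinsics apply), "R" (3x3) and "t" (3): a world point X has camera coordinates R X + t. Camera axes: x right, y down, z forward; pixel columns grow to the right and rows downward; lengths in m; the calibration is good to about 2 mm. A picture is of the moment at which its call begins: read the wrist's pose just before it. calibration takes no time and is no camera call; for the wrist camera it gives the pose at the moment of the call.
- env.close_job(): hands the job in; it is judged then, once.
Trained networks look in the newest picture that a camera, given by its name, has taken for a name from the list of things; names that differ only in an ending like _2 or _b are one class to them, and where a whole thing is asked for, a point or a joint stands for the part that bears it (a point fixed in the world has none). Each returns a list of dicts, best first, with "conf" (0 to 1); they miss things now and then, are a little off and sometimes report something else, mostly with a low value. They report only what shows in the picture. A call takes as long as a camera call. They do not tell look-alikes from the thing itself.
- recognise(camera, name): "extent" ([centre column, centre row, width, height] in pixels, round what is visible of it).
- pinpoint(camera, name): "pixel" ([column, row] in pixels: a listed point, or the origin of a listed thing).
The state is a dict: "time_s": time; "q": joint angles; "qvel": joint speeds; "joint_efforts": joint torques, N m; "position": TCP position; "tool_rot": TCP orientation; "ft_force": force on the tool from outside, world axes, zero at the start; "wrist_torque": the same for the moment, N m; "grip_width": finger opening in m; "gripper_force": force on a finger pad.
Only numpy, scipy, OpenCV 4.12 (cv2) and the standard library are available. Lean on these libraries where they do the work, as an engineer would, in place of code of your own. Each camera call takes 0.05 s, during which the arm holds its last target. There are 200 camera calls.

## Working session

There is one attempt and no reset: what is moved stays moved. The work goes in short steps, Python scripts to look and compute and a tool call to move; the robot and the scene stay as the last step left them, time stands still between calls to the robot, and variables do not carry over. Pictures are saved under pics/ and viewed, at most 10 in all, crops included, and the job is handed in when it is done.

Besides the shell and the picture viewer there is one more tool, called after "Request:" as name(argument=value, ...) on one line, values as JSON. move_arm: Moves the arm, as the interface text tells. Its arguments: {"type":"object","properties":{"plan":{"type":"string"},"grip_force":{"type":"number"}},"required":["plan"]}

```bash
ls; mkdir -p pics; cat > h.py <<'E'
import numpy as np, cv2
from rig import env, viewer, recognise, pinpoint
def ray(c,px):
    K=np.array([[c['fx'],0,c['cx']],[0,c['fy'],c['cy']],[0,0,1.]])
    d=(np.array(px,float)-[c['cx'],c['cy']])/[c['fx'],c['fy']]
    u=d.copy()
    for _ in range(20): u=d/(1+c['k1']*(u@u))
    R=np.array(c['R']);t=np.array(c['t'])
    return -R.T@t, R.T@np.array([u[0],u[1],1.])
def at_z(c,px,z):
    o,d=ray(c,px); return o+d*(z-o[2])/d[2]
def cloud(c,dep):
    h,w=dep.shape
    p=np.stack(np.meshgrid(np.arange(w),np.arange(h)),-1).reshape(-1,2).astype(float)
    d=(p-[c['cx'],c['cy']])/[c['fx'],c['fy']];u=d.copy()
    for _ in range(20): u=d/(1+c['k1']*(u**2).sum(1,keepdims=True))
    X=np.c_[u,np.ones(len(u))]*dep.reshape(-1,1)
    R=np.array(c['R']);t=np.array(c['t'])
    W=(X-t)@R; W[dep.reshape(-1)==0]=np.nan
    return W.reshape(h,w,3)
def tri(a,b):
    (o1,d1),(o2,d2)=a,b
    A=np.c_[d1,-d2]; s=np.linalg.lstsq(A,o2-o1,rcond=None)[0]
    p,q=o1+s[0]*d1,o2+s[1]*d2
    return (p+q)/2,np.linalg.norm(p-q)
def shot(n,f=None):
    c=viewer.calibration(n); im,d=viewer.get_image(n)
    if f: cv2.imwrite('pics/'+f,im[...,::-1])
    return c,im,d
E
python3 - <<'E'
from h import *
np.set_printoptions(precision=4,suppress=True)
for n in ['scene','top','wrist']:
    c,im,d=shot(n,n+'0.png'); np.savez(n+'0.npz',im=im,d=d,W=cloud(c,d))
    print(n,c['fx'],c['k1'],ray(c,(c['cx'],c['cy'])))
    for t in ['spacer','guide_disc','lock_bar','spindle_head','spindle_foot','collector']:
        print(t,[(np.round(r['pixel']),round(r['conf'],2)) for r in pinpoint(n,t)][:4])
print(env.observe()['time_s'])
E
```

```text
pics
scene 394.50689242678106 -0.05183470969302932 (array([0.145 , 0.7676, 0.8727]), array([ 0.3203, -0.6699, -0.6698]))
spacer [(array([256., 289.]), 0.76)]
guide_disc [(array([327., 180.]), 0.61)]
lock_bar [(array([199., 246.]), 0.92), (array([192., 283.]), 0.55)]
spindle_head [(array([189., 347.]), 0.68), (array([267., 188.]), 0.62), (array([268., 223.]), 0.28)]
spindle_foot [(array([262., 208.]), 0.86), (array([254., 292.]), 0.46)]
collector [(array([265., 223.]), 0.59)]
top 546.6445457824254 -0.16956617009195135 (array([0.4331, 0.0028, 1.8262]), array([ 0.0428,  0.0098, -0.999 ]))
spacer [(array([223., 234.]), 0.66)]
guide_disc [(array([390., 229.]), 0.85)]
lock_bar [(array([251., 164.]), 0.79), (array([209., 184.]), 0.48)]
spindle_head [(array([304., 200.]), 0.62)]
spindle_foot [(array([279., 262.]), 0.19)]
collector [(array([303., 203.]), 0.9)]
wrist 336.5315224938683 0.025102523498850695 (array([0.0645, 0.5529, 0.3739]), array([ 0.3121, -0.0858, -0.9462]))
spacer []
guide_disc []
lock_bar []
spindle_head []
spindle_foot [(array([212., 339.]), 0.21)]
collector []
1.05
```

View pics/scene0.png

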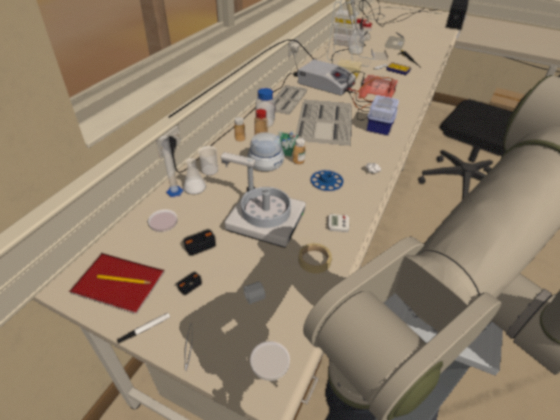

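View pics/top0.png

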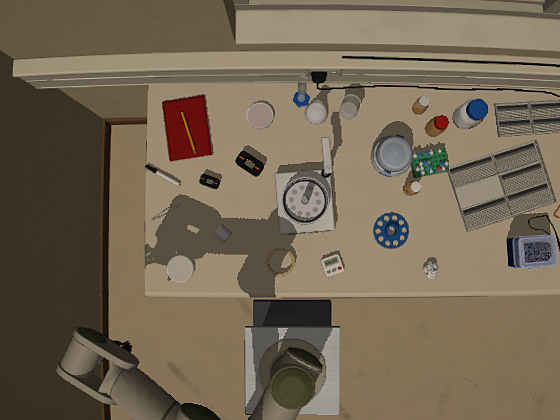

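Scene picture: collector at (265,213), spacer (254,292), disc (327,180). Two black bars: (199,242), larger, and (189,283), smaller. In the top view they are at (250,163) and (209,180); spacer (223,233), disc (391,230), spindle (305,197). Lock-bar candidates: scene (199,242) and (189,283); I choose the smaller, and check sizes with depth and one crop.

```bash
python3 - <<'E'
from h import *
np.set_printoptions(precision=4,suppress=True)
for n,rois in [('top',dict(small=(209,180,16),big=(250,163,20),spacer=(223,233,16),disc=(391,230,26),spindle=(305,197,14),coll=(305,200,45))),('scene',dict(small=(189,283,20),big=(199,242,24),spacer=(254,292,20),disc=(327,180,26),spindle=(266,200,20)))]:
    z=np.load(n+'0.npz');W=z['W']
    for k,(u,v,r) in rois.items():
        P=W[v-r:v+r,u-r:u+r].reshape(-1,3);P=P[~np.isnan(P[:,0])]
        P=P[P[:,2]>{'disc':.012,'spindle':.1,'coll':.075}.get(k,.012)]
        if len(P)<5: print(n,k,'few');continue
        zt=np.percentile(P[:,2],95)
        T=P[P[:,2]>zt-.008] if k!='coll' else P[P[:,2]<.095]
        rect=cv2.minAreaRect((T[:,:2]*1000).astype(np.float32))
        print(n,k,len(T),'ztop',zt,'c',rect[0],'size',rect[1],'ang',rect[2])
im=np.load('scene0.npz')['im'];
cv2.imwrite('pics/crop1.png',cv2.resize(im[220:320,160:290],None,fx=6,fy=6,interpolation=2)[...,::-1])
E
```

```text
top small 100 ztop 0.0322539503006462 c (635.342529296875, 276.4366455078125) size (63.41109848022461, 34.833560943603516) ang 71.12260437011719
top big 175 ztop 0.043828324417904914 c (692.8666381835938, 141.05096435546875) size (89.036376953125, 50.17540740966797) ang 56.58069610595703
top spacer 66 ztop 0.051069872880443394 c (459.7115173339844, 230.09375) size (43.634525299072266, 31.944866180419922) ang 50.88263702392578
top disc 52 ztop 0.03114903407036355 c (468.0574035644531, -325.0103454589844) size (42.882652282714844, 54.60873031616211) ang 11.066017150878906
top spindle 16 ztop 0.14597223897220915 c (565.2472534179688, -42.73362731933594) size (19.50383949279785, 9.306406021118164) ang 36.964717864990234
top coll 198 ztop 0.17255674919092867 c (571.5446166992188, -42.438880920410156) size (158.56277465820312, 148.2939453125) ang 2.191051483154297
scene small 216 ztop 0.028763269986725085 c (635.7020263671875, 279.09130859375) size (63.92196273803711, 38.78866195678711) ang 71.33356475830078
scene big 321 ztop 0.039778564764346096 c (696.4323120117188, 144.36129760742188) size (90.76685333251953, 56.168601989746094) ang 55.58987808227539
scene spacer 204 ztop 0.046032188750953974 c (462.3957824707031, 233.48658752441406) size (44.32640838623047, 39.21758270263672) ang 51.706424713134766
scene disc 23 ztop 0.048806285718623305 c (533.2493286132812, -249.22608947753906) size (13.097086906433105, 296.7203369140625) ang 23.547378540039062
scene spindle 25 ztop 0.14125165930281605 c (567.6443481445312, -37.34893798828125) size (20.717260360717773, 10.24434757232666) ang 27.533864974975586
```

View pics/crop1.png

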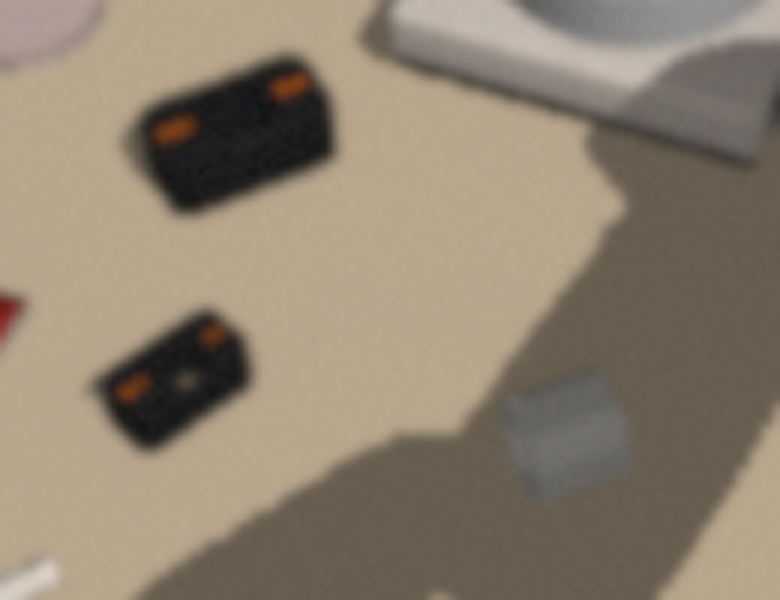

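The crop shows the smaller bar at crop (175,380) with a central hole and orange lines, 64x35 mm by depth, which fits the lock bar. The other, at (240,130), is 89x50 mm. The spacer at (570,435) has its axis at about 51° in the world. Next I move closer with the wrist camera.

```bash
cat >> h.py <<'E'
from scipy.spatial.transform import Rotation as Ro
def down(yaw):  # tool z down, tool x at yaw (deg)
    a=np.radians(yaw);x=np.array([np.cos(a),np.sin(a),0]);z=np.array([0,0,-1.]);return np.c_[x,np.cross(z,x),z]
def tilt(yaw,th): # rotate about tool y by th deg
    return down(yaw)@Ro.from_euler('y',th,degrees=True).as_matrix()
def delta(P,R,s=None):
    s=s or env.observe();T=np.array(s['tool_rot']);p=np.array(s['position'])
    w=Ro.from_matrix(T.T@R).as_rotvec()
    print('shift(tool)',np.round(T.T@(np.array(P)-p),4),'rot',np.round(w,3),'|w|deg',np.degrees(np.linalg.norm(w)).round(1))
def st():
    s=env.observe();np.set_printoptions(precision=4,suppress=True)
    print(s['time_s'],s['position'],'\n',np.array(s['tool_rot']),'q',np.array(s['q']),'w',s['grip_width'],'F',s['ft_force']);return s
E
python3 - <<'E'
from h import *
s=st();c=viewer.calibration('wrist');o,d=ray(c,(c['cx'],c['cy']))
T=np.array(s['tool_rot']);print('cam in tool',T.T@(o-s['position']),T.T@d)
for y in (51,-129): delta([.38,.20,.25],down(y))
E
```

```text
1.05 [0.1445 0.5307 0.2313] 
 [[-0.9649  0.2627  0.    ]
 [ 0.2627  0.9649 -0.    ]
 [-0.      0.     -1.    ]] q [ 62.4345  21.808   74.3349  -0.0022  83.8565 -12.3366] w 0.08545605605617256 F [-0.0003  0.8266 -0.7225]
cam in tool [ 0.083   0.0005 -0.1426] [-0.3236 -0.0008  0.9462]
shift(tool) [-0.3141 -0.2572 -0.0187] rot [0.    0.    1.986] |w|deg 113.8
shift(tool) [-0.3141 -0.2572 -0.0187] rot [-0.     0.    -1.156] |w|deg 66.2
```

```bash
python3 -c "
from h import *
delta([.49,.27,.25],down(51))"
```

```text
shift(tool) [-0.4019 -0.1608 -0.0187] rot [0.    0.    1.986] |w|deg 113.8
```

Request:
move_arm(plan="-0.05 -0.02 -0.0025 0 0 0 0.085;-0.05 -0.02 -0.0025 0 0 0 0.085;-0.05 -0.02 -0.0025 0 0 0 0.085;-0.05 -0.02 -0.0025 0 0 0 0.085;-0.05 -0.02 -0.0025 0 0 0 0.085;-0.05 -0.02 -0.0025 0 0 0 0.085;-0.05 -0.02 -0.0025 0 0 0 0.085;-0.05 -0.02 -0.0025 0 0 0 0.085")

```text
time_s: 2.05
position: [0.4897, 0.2699, 0.2515]
tool_rot: [[-0.965, 0.263, 0.0], [0.263, 0.965, 0.0], [-0.0, 0.0, -1.0]]
ft_force: [-0.1, 0.7, -0.6]
grip_width: 0.085
gripper_force: 0.0
```

Request:
move_arm(plan="0 0 0 0 0 0.18 0.085;0 0 0 0 0 0.18 0.085;0 0 0 0 0 0.18 0.085;0 0 0 0 0 0.18 0.085;0 0 0 0 0 0.18 0.085;0 0 0 0 0 0.18 0.085;0 0 0 0 0 0.18 0.085;0 0 0 0 0 0.18 0.085;0 0 0 0 0 0.18 0.085;0 0 0 0 0 0.18 0.085;0 0 0 0 0 0.18 0.085;0 0 0 0 0 0 0.085")

```text
time_s: 3.55
position: [0.4884, 0.2712, 0.2513]
tool_rot: [[0.624, 0.782, -0.0], [0.782, -0.624, 0.0], [0.0, -0.0, -1.0]]
ft_force: [0.2, -1.4, 0.2]
grip_width: 0.0851
gripper_force: 0.0
```

```bash
python3 - <<'E'
from h import *
st();c,im,d=shot('wrist','w1.png');W=cloud(c,d);np.savez('w1.npz',im=im,W=W)
for t in ['spacer','lock_bar']: print(t,[(np.round(r['pixel']),round(r['conf'],2)) for r in pinpoint('wrist',t)][:4])
P=W.reshape(-1,3);P=P[~np.isnan(P[:,0])]
m=(np.hypot(P[:,0]-.461,P[:,1]-.232)<.05)&(P[:,2]>.01)
Q=P[m];zt=np.percentile(Q[:,2],95)
for T in (Q[Q[:,2]>zt-.004],Q): print(len(T),zt,cv2.minAreaRect((T[:,:2]*1000).astype(np.float32)))
E
```

```text
3.55 [0.4884 0.2712 0.2513] 
 [[ 0.6237  0.7817 -0.    ]
 [ 0.7817 -0.6237  0.    ]
 [ 0.     -0.     -1.    ]] q [16.902  21.9333 70.7818  0.0005 87.2849 55.4862] w 0.08512133490626096 F [ 0.2113 -1.3904  0.2004]
spacer [(array([290., 212.]), 0.64)]
lock_bar [(array([388.,  83.]), 0.85), (array([490., 148.]), 0.6)]
985 0.04475002435358743 ((462.87506103515625, 231.74490356445312), (44.6031608581543, 32.65358352661133), 50.14314270019531)
1615 0.04475002435358743 ((463.2487487792969, 231.54180908203125), (44.996490478515625, 43.917232513427734), 51.214027404785156)
```

View pics/w1.png

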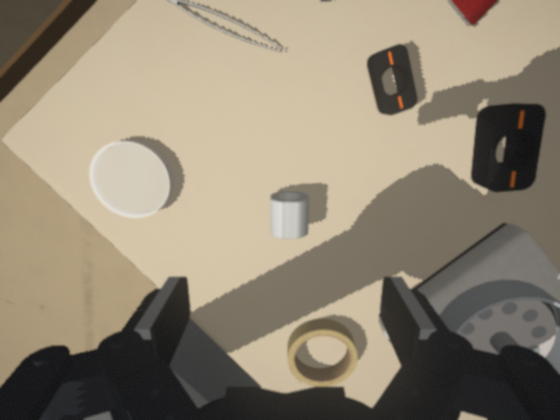

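Wrist picture: the spacer is at (290,215), its axis along image vertical (tool x), small lock bar (390,83), big bar (508,148), tape roll (322,352), dish (130,178). The top height is 44.7 mm and the footprint 45x44 mm, both as expected. I tilt by +50° and approach.

Request:
move_arm(plan="0 0 0 0 0.175 0 0.085;0 0 0 0 0.175 0 0.085;0 0 0 0 0.175 0 0.085;0 0 0 0 0.175 0 0.085;0 0 0 0 0.173 0 0.085;0 0 0 0 0 0 0.085")

```text
time_s: 4.45
position: [0.487, 0.2716, 0.2499]
tool_rot: [[0.416, 0.784, 0.462], [0.519, -0.621, 0.588], [0.747, -0.005, -0.665]]
ft_force: [-0.0, -0.3, 0.7]
grip_width: 0.0851
gripper_force: 0.0
```

```bash
python3 -c "
from h import *
st()
delta([.4230,.181,.076],tilt(51.3,50));delta([.4706,.241,.0117],tilt(51.3,50))"
```

```text
4.45 [0.487  0.2716 0.2499] 
 [[ 0.4156  0.7838  0.4615]
 [ 0.5187 -0.621   0.5876]
 [ 0.7471 -0.0048 -0.6647]] q [  0.4396   9.8379 104.4646  54.6687  45.7128   6.0043] w 0.08511733275840819 F [-0.0282 -0.32    0.7357]
shift(tool) [-0.2035  0.0069  0.0328] rot [-0.007  0.029 -0.   ] |w|deg 1.7
shift(tool) [-0.2007  0.0073  0.1328] rot [-0.007  0.029 -0.   ] |w|deg 1.7
```

Request:
move_arm(plan="-0.051 0.0018 0.008 0 0.007 0 0.085;-0.051 0.0018 0.008 0 0.007 0 0.085;-0.051 0.0018 0.008 0 0.007 0 0.085;-0.0505 0.0018 0.008 0 0.007 0 0.085;0 0 0 0 0 0 0.085")

```text
time_s: 5.08
position: [0.4307, 0.1898, 0.0873]
tool_rot: [[0.405, 0.787, 0.466], [0.502, -0.617, 0.606], [0.765, -0.012, -0.644]]
ft_force: [-0.4, 0.1, 0.1]
grip_width: 0.0846
gripper_force: 0.0
```

```bash
python3 -c "
from h import *
st()
delta([.4706,.241,.0117],tilt(51.3,50))"
```

```text
5.075 [0.4307 0.1898 0.0873] 
 [[ 0.4046  0.787   0.4658]
 [ 0.5017 -0.6169  0.6064]
 [ 0.7645 -0.0117 -0.6445]] q [-15.9016  25.6296 128.9871  88.2545  45.3272 -55.0438] w 0.08463537805470896 F [-0.4193  0.1435  0.1369]
shift(tool) [-0.016   0.0007  0.0984] rot [-0.016  0.002 -0.002] |w|deg 0.9
```

Request:
move_arm(plan="-0.016 0.0007 0 -0.008 0 0 0.085;0 0 0.02 -0.008 0 0 0.085;0 0 0.025 0 0 0 0.085;0 0 0.025 0 0 0 0.085;0 0 0.018 0 0 0 0.085;0 0 0.01 0 0 0 0.085;0 0 0 0 0 0 0.085")

```text
time_s: 5.95
position: [0.4725, 0.241, 0.0144]
tool_rot: [[0.398, 0.78, 0.482], [0.503, -0.625, 0.597], [0.767, 0.005, -0.641]]
ft_force: [0.6, -0.1, -1.2]
grip_width: 0.0853
gripper_force: 0.0
```

```bash
python3 -c "
from h import *
st()
delta([.4706,.241,.0117],tilt(51.3,50))"
```

```text
5.95 [0.4725 0.241  0.0144] 
 [[ 0.3982  0.7802  0.4824]
 [ 0.5027 -0.6255  0.5967]
 [ 0.7673  0.005  -0.6413]] q [ -5.0212  39.4059 124.4962 110.1606  42.6992 -70.5399] w 0.08527494174003707 F [ 0.5586 -0.1007 -1.1942]
shift(tool) [-0.0028 -0.0015  0.0008] rot [ 0.003 -0.002  0.004] |w|deg 0.3
```

Request:
move_arm(plan="-0.0025 -0.0015 0.001 0 0 0 0.06;0 0 0 0 0 0 0.03;0 0 0 0 0 0 0.03;0 0 0 0 0 0 0.03;0 0 0 0 0 0 0.03;0 0 0 0 0 0 0.03", grip_force=60)

```text
time_s: 6.7
position: [0.4703, 0.24, 0.0114]
tool_rot: [[0.4, 0.778, 0.484], [0.502, -0.628, 0.595], [0.767, 0.005, -0.642]]
ft_force: [-1.8, -3.1, 5.9]
grip_width: 0.0433
gripper_force: 61.1
```

Request:
move_arm(plan="0.023 0 -0.019 0 0 0 0.03;0.036 0 -0.03 0 0 0 0.03;0.04 0 -0.033 0 0 0 0.03;0 0 0 0 -0.175 0 0.03;0 0 0 0 -0.175 0 0.03;0 0 0 0 -0.175 0 0.03;0 0 0 0 -0.175 0 0.03;0 0 0 0 -0.175 0 0.03;0 0 0 0 -0.175 0 0.03;0 0 0 0 -0.175 0 0.03;0 0 0 0 -0.175 0 0.03;0 0 0 0 0 0 0.03")

```text
time_s: 8.2
position: [0.4642, 0.2506, 0.1302]
tool_rot: [[0.56, 0.801, -0.212], [0.768, -0.598, -0.231], [-0.311, -0.033, -0.95]]
ft_force: [-0.6, -0.8, -0.9]
grip_width: 0.0434
gripper_force: 61.2
```

```bash
python3 -c "
from h import *
s=st()
delta(s['position'],tilt(51.3,-40))"
```

```text
8.2 [0.4642 0.2506 0.1302] 
 [[ 0.5602  0.8009 -0.2118]
 [ 0.7677 -0.5979 -0.2307]
 [-0.3114 -0.0333 -0.9497]] q [19.6486 32.8298 75.2235 -8.4014 88.2258 57.5515] w 0.04340891210598957 F [-0.5587 -0.7924 -0.9295]
shift(tool) [0. 0. 0.] rot [-0.013 -0.381  0.046] |w|deg 22.0
```

Request:
move_arm(plan="0 0 0 -0.004 -0.127 0.015 0.03;0 0 0 -0.004 -0.127 0.015 0.03;0 0 0 -0.004 -0.127 0.015 0.03;0 0 0 0 0 0 0.03")

```text
time_s: 8.7
position: [0.4638, 0.2495, 0.1303]
tool_rot: [[0.479, 0.78, -0.402], [0.6, -0.625, -0.499], [-0.641, -0.002, -0.767]]
ft_force: [-0.8, -0.5, -1.5]
grip_width: 0.0434
gripper_force: 61.2
```

```bash
python3 -c "
from h import *
s=st()
R=tilt(51.3,-40);T=np.array(s['tool_rot'])
G=Ro.from_euler('y',0).as_matrix()
ax=T@Ro.from_euler('y',-50,degrees=True).as_matrix()[:,0];print('spacer axis',ax)
delta(s['position'],R);print('world down in tool',T.T@[0,0,-1])"
```

```text
8.7 [0.4638 0.2495 0.1303] 
 [[ 0.4786  0.7804 -0.4024]
 [ 0.5996 -0.6253 -0.4994]
 [-0.6413 -0.0023 -0.7672]] q [ 23.7506  42.6415  63.6532 -18.2225 109.3482  61.8949] w 0.04337674961497715 F [-0.7594 -0.5175 -1.5032]
spacer axis [-0.0006  0.0029 -1.    ]
shift(tool) [0. 0. 0.] rot [-0.002 -0.002  0.001] |w|deg 0.2
world down in tool [0.6413 0.0023 0.7672]
```

Request:
move_arm(plan="0.026 0 0.031 0 0 0 0.03;0.026 0 0.031 0 0 0 0.03;0.016 0 0.019 0 0 0 0.03;0.006 0 0.007 0 0 0 0.03;0 0 0 0 0 0 0.03")

```text
time_s: 9.32
position: [0.4642, 0.2495, 0.0175]
tool_rot: [[0.481, 0.78, -0.401], [0.599, -0.626, -0.499], [-0.641, -0.0, -0.768]]
ft_force: [0.2, -0.6, -0.7]
grip_width: 0.0434
gripper_force: 61.3
```

```bash
python3 -c "
from h import *
s=st()"
```

```text
9.325 [0.4642 0.2495 0.0175] 
 [[ 0.4808  0.7796 -0.4013]
 [ 0.5987 -0.6263 -0.4993]
 [-0.6406 -0.0002 -0.7679]] q [ 23.7478  50.2551  68.3204 -17.3396  97.5774  65.8664] w 0.04338283980324982 F [ 0.238  -0.5909 -0.6937]
```

Request:
move_arm(plan="0.002 0 0.0023 0 0 0 0.03;0.0013 0 0.0015 0 0 0 0.03;0 0 0 0 0 0 0.03")

```text
time_s: 9.7
position: [0.4642, 0.2499, 0.012]
tool_rot: [[0.48, 0.78, -0.402], [0.598, -0.626, -0.501], [-0.642, -0.0, -0.767]]
ft_force: [0.5, -0.1, -1.2]
grip_width: 0.0429
gripper_force: 61.3
```

Request:
move_arm(plan="0.0007 0 0.0008 0 0 0 0.03;0.0003 0 0.0004 0 0 0 0.03;0 0 0 0 0 0 0.03")

```text
time_s: 10.07
position: [0.4642, 0.2499, 0.0107]
tool_rot: [[0.48, 0.78, -0.402], [0.598, -0.626, -0.501], [-0.642, 0.0, -0.767]]
ft_force: [-0.3, 0.9, 5.6]
grip_width: 0.0432
gripper_force: 61.8
```

Request:
move_arm(plan="0 0 0 0 0 0 0.05;0 0 0 0 0 0 0.065;0 0 0 0 0 0 0.085;0 0 -0.02 0 0 0 0.085;0 0 -0.05 0 0 0 0.085;0 0 -0.06 0 0 0 0.085;0 0 -0.05 0 0 0 0.085;0 0 0 0 0.175 0 0.085;0 0 0 0 0.175 0 0.085;0 0 0 0 0.175 0 0.085;0 0 0 0 0.173 0 0.085;0 0 0 0 0 0 0.085")

```text
time_s: 11.58
position: [0.5354, 0.3387, 0.149]
tool_rot: [[0.627, 0.779, -0.001], [0.779, -0.627, -0.0], [-0.0, -0.0, -1.0]]
ft_force: [1.0, -0.3, -0.8]
grip_width: 0.085
gripper_force: 0.0
```

```bash
cat >> h.py <<'E'
def top_of(W,xy,r,zmin,zr=.004,show=True):
    P=W.reshape(-1,3);P=P[~np.isnan(P[:,0])]
    Q=P[(np.hypot(P[:,0]-xy[0],P[:,1]-xy[1])<r)&(P[:,2]>zmin)];zt=np.percentile(Q[:,2],90)
    T=Q[abs(Q[:,2]-zt)<zr];print(len(T),'z',zt,cv2.minAreaRect((T[:,:2]*1000).astype(np.float32)),'circ',cv2.minEnclosingCircle((T[:,:2]*1000).astype(np.float32)));return T
E
python3 - <<'E'
from h import *
st();c,im,d=shot('wrist','w2.png');W=cloud(c,d);np.savez('w2.npz',im=im,W=W)
top_of(W,(.47,.257),.05,.01)
top_of(W,(.635,.278),.05,.01)
E
```

```text
11.575 [0.5354 0.3387 0.149 ] 
 [[ 0.6269  0.7791 -0.0006]
 [ 0.7791 -0.6269 -0.0001]
 [-0.0005 -0.0004 -1.    ]] q [21.6248 33.814  67.5003  0.0047 78.7192 60.4429] w 0.08496076451764337 F [ 1.0226 -0.3154 -0.8473]
1393 z 0.0442996270676292 ((471.8254089355469, 259.4651184082031), (46.72030258178711, 43.70995330810547), 50.68702697753906) circ ((471.9484558105469, 258.8794860839844), 25.055112838745117)
664 z 0.21890471656839774 ((597.9723510742188, 304.90899658203125), (3.665505886077881, 8.489819526672363), 48.22792053222656) circ ((597.8211669921875, 304.7396545410156), 4.322273254394531)
```

View pics/w2.png

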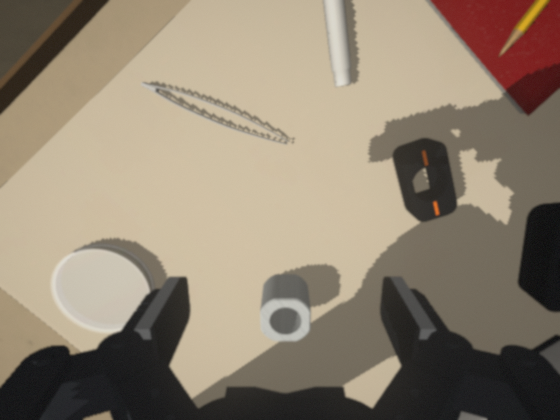

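The spacer stands at (285,310), upright, top 44.3 mm, with nothing else moved. I now take it from above.

```bash
python3 -c "
from h import *
delta([.4713,.2588,.016],down(50.9))"
```

```text
shift(tool) [-1.033e-01 -1.000e-04  1.330e-01] rot [-0.     0.002  0.006] |w|deg 0.3
```

Request:
move_arm(plan="-0.04 0 0 0 0 0.006 0.085;-0.04 0 0 0 0 0 0.085;-0.023 0 0 0 0 0 0.085;0 0 0.04 0 0 0 0.085;0 0 0.05 0 0 0 0.085;0 0 0.03 0 0 0 0.085;0 0 0.013 0 0 0 0.085;0 0 0 0 0 0 0.085;0 0 0 0 0 0 0.03;0 0 0 0 0 0 0.03;0 0 0 0 0 0 0.03;0 0 0 0 0 0 0.03")

```text
time_s: 13.12
position: [0.4724, 0.2602, 0.0163]
tool_rot: [[0.63, 0.776, 0.002], [0.776, -0.63, 0.001], [0.002, 0.001, -1.0]]
ft_force: [-1.5, 0.1, 6.5]
grip_width: 0.043
gripper_force: 61.8
```

Request:
move_arm(plan="0 0 0 0 0 0 0.03;0 0 -0.02 0 0 0 0.03;0 0 -0.05 0 0 0 0.03;0 0 -0.06 0 0 0 0.03;0 0 -0.06 0 0 0 0.03;0 0 -0.04 0 0 0 0.03;0 0 0 0 0 0 0.03")

```text
time_s: 14.0
position: [0.4725, 0.2601, 0.2484]
tool_rot: [[0.63, 0.776, 0.007], [0.776, -0.63, 0.002], [0.006, 0.004, -1.0]]
ft_force: [0.1, 0.2, -1.6]
grip_width: 0.0431
gripper_force: 61.5
```

```bash
python3 -c "
from h import *
st()
delta([.598,-.002,.26],down(50.9))"
```

```text
14.0 [0.4725 0.2601 0.2484] 
 [[ 0.6304  0.7762  0.0065]
 [ 0.7762 -0.6304  0.0022]
 [ 0.0059  0.0037 -1.    ]] q [16.2428 19.8757 74.4758  0.0181 85.253  55.3233] w 0.04309794609804461 F [ 0.1275  0.1554 -1.5742]
shift(tool) [-0.1243  0.2627 -0.0114] rot [ 0.004 -0.006  0.   ] |w|deg 0.4
```

Request:
move_arm(plan="-0.02 0.043 -0.002 0 -0.006 0 0.03;-0.021 0.044 -0.002 0 0 0 0.03;-0.021 0.044 -0.002 0 0 0 0.03;-0.021 0.044 -0.002 0 0 0 0.03;-0.021 0.044 -0.002 0 0 0 0.03;-0.021 0.044 -0.002 0 0 0 0.03;0 0 0 0 0 0 0.03;0 0 0 0 0 0 0.03")

```text
time_s: 15.0
position: [0.5966, -0.0025, 0.2567]
tool_rot: [[0.631, 0.776, -0.006], [0.776, -0.631, -0.004], [-0.006, -0.002, -1.0]]
ft_force: [0.7, 0.2, -1.1]
grip_width: 0.0429
gripper_force: 61.7
```

```bash
python3 - <<'E'
from h import *
st();c,im,d=shot('wrist','w3.png');W=cloud(c,d);np.savez('w3.npz',im=im,W=W)
for t in ['spindle_head','spindle_foot']: print(t,[(np.round(r['pixel'],1),round(r['conf'],2)) for r in pinpoint('wrist',t)][:3])
T=top_of(W,(.567,-.04),.03,.128)
print(T.mean(0))
P=W.reshape(-1,3);P=P[~np.isnan(P[:,0])]
Q=P[(abs(P[:,2]-.084)<.004)&(np.hypot(P[:,0]-.567,P[:,1]+.04)<.085)&(np.hypot(P[:,0]-.567,P[:,1]+.04)>.06)]
A=np.c_[2*Q[:,:2],np.ones(len(Q))];s=np.linalg.lstsq(A,(Q[:,:2]**2).sum(1),rcond=None)[0];print('rim',len(Q),s[:2],np.sqrt(s[2]+s[0]**2+s[1]**2))
E
```

```text
15.0 [ 0.5966 -0.0025  0.2567] 
 [[ 0.6306  0.7761 -0.0057]
 [ 0.7761 -0.6306 -0.0035]
 [-0.0063 -0.0022 -1.    ]] q [-11.4852  25.8836  63.4925  -0.2622  90.9041  27.6064] w 0.04285412113158075 F [ 0.6991  0.1529 -1.0503]
spindle_head []
spindle_foot [(array([287.5, 221.2]), 0.84)]
413 z 0.28499715734500525 ((583.2448120117188, -18.478374481201172), (5.919729232788086, 26.70888900756836), 55.3387451171875) circ ((583.0233764648438, -18.798629760742188), 13.377357482910156)
[ 0.5838 -0.0185  0.2843]
rim 1363 [ 0.569 -0.039] 0.07315122797627113
```

View pics/w3.png

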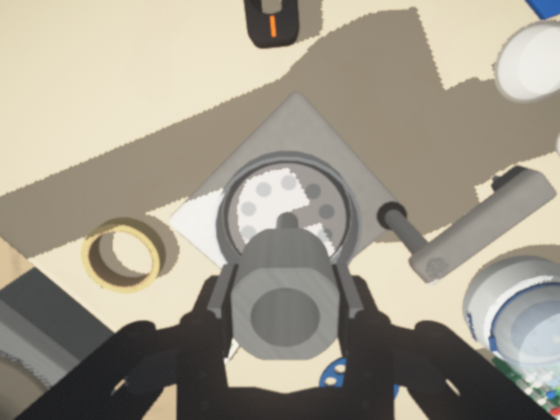

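The held spacer at (285,300) hides the spindle's lower part at (287,220). I shift back along −x to see it clear.

Request:
move_arm(plan="-0.04 0 0 0 0.006 0 0.03;-0.04 0 0 0 0 0 0.03;0 0 0 0 0 0 0.03;0 0 0 0 0 0 0.03")

```text
time_s: 15.65
position: [0.5468, -0.0642, 0.2581]
tool_rot: [[0.63, 0.777, 0.001], [0.777, -0.63, 0.001], [0.001, 0.0, -1.0]]
ft_force: [0.6, 0.4, -0.3]
grip_width: 0.0432
gripper_force: 61.7
```

```bash
python3 - <<'E'
from h import *
st();c,im,d=shot('wrist','w4.png');W=cloud(c,d);np.savez('w4.npz',im=im,W=W)
for t in ['spindle_head','spindle_foot']:
    r=pinpoint('wrist',t);print(t,[(np.round(r['pixel'],1),round(r['conf'],2)) for r in r][:3])
    if r: print(at_z(c,r[0]['pixel'],.1395 if 'head' in t else .058))
P=W.reshape(-1,3);P=P[~np.isnan(P[:,0])]
r0=np.hypot(P[:,0]-.568,P[:,1]+.04)
T=P[(r0<.025)&(P[:,2]>.134)&(P[:,2]<.146)];print(len(T),T.mean(0),cv2.minAreaRect((T[:,:2]*1000).astype(np.float32)))
T=P[(r0<.025)&(P[:,2]>.117)&(P[:,2]<.127)];print(len(T),T.mean(0),cv2.minEnclosingCircle((T[:,:2]*1000).astype(np.float32)))
Q=P[(abs(P[:,2]-.084)<.003)&(r0<.085)&(r0>.06)]
A=np.c_[2*Q[:,:2],np.ones(len(Q))];s=np.linalg.lstsq(A,(Q[:,:2]**2).sum(1),rcond=None)[0];print('rim',len(Q),s[:2],np.sqrt(s[2]+s[0]**2+s[1]**2))
cv2.imwrite('pics/w4c.png',cv2.resize(im[60:340,160:440],None,fx=2,fy=2,interpolation=2)[...,::-1])
E
```

```text
15.65 [ 0.5468 -0.0642  0.2581] 
 [[ 0.6299  0.7766  0.0007]
 [ 0.7766 -0.6299  0.0005]
 [ 0.0009  0.0002 -1.    ]] q [-19.0446  20.842   71.3613   0.0421  87.7683  20.    ] w 0.04317434408752703 F [ 0.5836  0.4133 -0.2527]
spindle_head [(array([285.7, 166. ]), 0.77)]
[ 0.5674 -0.0403  0.1395]
spindle_foot [(array([285.2, 149.5]), 0.83)]
[ 0.5679 -0.0396  0.058 ]
378 [ 0.5688 -0.0392  0.139 ] ((568.4852905273438, -39.577857971191406), (23.61888885498047, 9.954691886901855), 30.61483383178711)
336 [ 0.5691 -0.0378  0.1238] ((568.3134765625, -39.7152214050293), 12.119236946105957)
rim 2329 [ 0.5685 -0.0397] 0.0731578921886257
```

View pics/w4c.png

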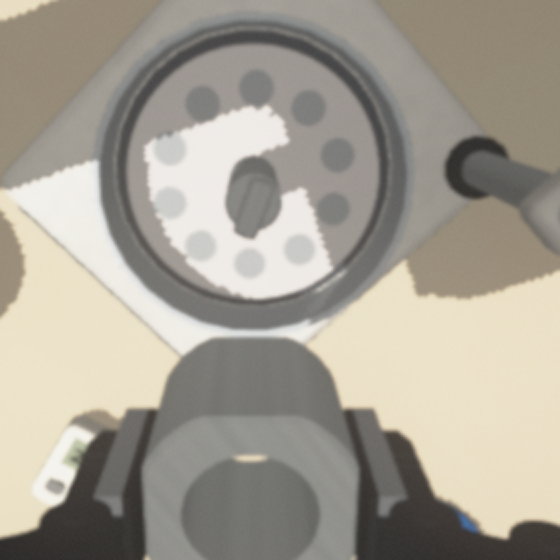

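Spindle head clear at crop (252,205): axis (0.5684, −0.0397), top 0.139 m, long axis at 30.6°. Next I measure the held spacer's offset in the hand.

```bash
python3 - <<'E'
from h import *
W=np.load('w4.npz')['W'];s=env.observe()
P=W.reshape(-1,3);P=P[~np.isnan(P[:,0])]
p=np.array(s['position']);R=np.array(s['tool_rot'])
L=(P-p)@R
for z0 in (-.0295,-.0275,-.0255):
    Q=L[(abs(L[:,2]-z0)<.001)&(abs(L[:,0])<.03)&(abs(L[:,1])<.03)]
    print(z0,len(Q),Q[:,:2].min(0) if len(Q) else 0,Q[:,:2].max(0) if len(Q) else 0)
Q=L[(abs(L[:,2]+.0277)<.002)&(abs(L[:,0])<.03)&(abs(L[:,1])<.0215)]
rr=np.hypot(Q[:,0],Q[:,1]);print(len(Q),cv2.minAreaRect((Q[:,:2]*1000).astype(np.float32)))
delta([.5684,-.0397,.258],down(50.9))
E
```

```text
-0.0295 867 [-0.02207931 -0.02998032] [0.0204297  0.02988029]
-0.0275 5119 [-0.02389363 -0.02999254] [0.02136014 0.02981394]
-0.0255 666 [-0.02089016 -0.0283391 ] [0.02105315 0.02961501]
5924 ((-1.2794265747070312, -0.09356307983398438), (45.130741119384766, 42.9409065246582), 0.5449939370155334)
shift(tool) [ 0.0325  0.0012 -0.0002] rot [-0.    -0.001  0.002] |w|deg 0.1
```

Request:
move_arm(plan="0.017 0.0006 0 0 0 0 0.03;0.017 0.0006 0.02 0 0 0 0.03;0 0 0.03 0 0 0 0.03;0 0 0.03 0 0 0 0.03;0 0 0 0 0 0 0.03;0 0 0 0 0 0 0.03")

```text
time_s: 16.55
position: [0.57, -0.039, 0.1791]
tool_rot: [[0.63, 0.777, 0.002], [0.777, -0.63, -0.0], [0.001, 0.002, -1.0]]
ft_force: [0.1, -0.8, -0.3]
grip_width: 0.0427
gripper_force: 61.7
```

```bash
python3 -c "
from h import *
st()
x=down(50.9)[:,0]*.0014
delta([.5684+x[0],-.0397+x[1],.0745],down(50.9))"
```

```text
16.55 [ 0.57   -0.039   0.1791] 
 [[ 0.6301  0.7765  0.0021]
 [ 0.7765 -0.6301 -0.    ]
 [ 0.0013  0.0016 -1.    ]] q [-15.7967  26.2569  76.0065   0.0321  77.6221  23.2532] w 0.04272945358231358 F [ 0.1463 -0.7694 -0.2633]
shift(tool) [-0.0003 -0.0009  0.1046] rot [ 0.002 -0.001  0.001] |w|deg 0.1
```

Request:
move_arm(plan="0 -0.0009 0.02 0 0 0 0.03;0 0 0.015 0 0 0 0.03;0 0 0.015 0 0 0 0.03;0 0 0.015 0 0 0 0.03;0 0 0 0 0 0 0.03")

```text
time_s: 17.18
position: [0.5679, -0.0387, 0.1118]
tool_rot: [[0.631, 0.776, -0.002], [0.776, -0.631, 0.001], [-0.0, -0.002, -1.0]]
ft_force: [-0.1, 0.3, -0.6]
grip_width: 0.043
gripper_force: 61.7
```

Request:
move_arm(plan="0 0 0.015 0 0 0 0.03;0 0 0.015 0 0 0 0.03;0 0 0.006 0 0 0 0.03;0 0 0 0 0 0 0.03")

```text
time_s: 17.68
position: [0.5682, -0.0387, 0.0764]
tool_rot: [[0.63, 0.776, -0.001], [0.776, -0.63, 0.001], [0.0, -0.001, -1.0]]
ft_force: [0.4, 0.4, -0.5]
grip_width: 0.0432
gripper_force: 61.7
```

Request:
move_arm(plan="0 0 0.0015 0 0 0 0.03;0 0 0.0005 0 0 0 0.03;0 0 0 0 0 0 0.05;0 0 0 0 0 0 0.06;0 0 0 0 0 0 0.07;0 0 0 0 0 0 0.075;0 0 -0.03 0 0 0 0.075;0 0 -0.06 0 0 0 0.075;0 0 -0.06 0 0 0 0.075;-0.02 0 -0.05 0 0 0 0.085;-0.05 0 0 0 0 0 0.085;0 0 0 0 0 0 0.085")

```text
time_s: 19.18
position: [0.523, -0.0948, 0.2756]
tool_rot: [[0.633, 0.774, 0.001], [0.774, -0.633, -0.0], [0.0, 0.001, -1.0]]
ft_force: [0.8, 0.1, 0.0]
grip_width: 0.0849
gripper_force: 0.0
```

```bash
python3 - <<'E'
from h import *
st();c,im,d=shot('wrist','w5.png');W=cloud(c,d)
r0=lambda P:np.hypot(P[:,0]-.5684,P[:,1]+.0397)
P=W.reshape(-1,3);P=P[~np.isnan(P[:,0])]
T=P[(r0(P)<.035)&(abs(P[:,2]-.102)<.006)];print('spacer top',len(T),np.median(T[:,2]),cv2.minAreaRect((T[:,:2]*1000).astype(np.float32)))
T=P[(r0(P)<.035)&(abs(P[:,2]-.1395)<.006)];print('head',len(T),cv2.minAreaRect((T[:,:2]*1000).astype(np.float32)))
delta([.468,-.325,.25],down(50.9))
print(env.observe()['q'])
E
```

```text
19.175 [ 0.523  -0.0948  0.2756] 
 [[ 0.6328  0.7743  0.001 ]
 [ 0.7743 -0.6328 -0.0003]
 [ 0.0004  0.0009 -1.    ]] q [-23.0491  18.2816  72.3666   0.0066  89.2944  16.2113] w 0.08492850720490233 F [0.8424 0.0781 0.0168]
spacer top 1384 0.10192298214088 ((567.427734375, -40.125980377197266), (42.39231491088867, 43.83885192871094), 50.70293426513672)
head 374 ((568.30224609375, -39.96065139770508), (23.801328659057617, 9.789068222045898), 31.174100875854492)
shift(tool) [-0.2144  0.103   0.0251] rot [ 0.    -0.001 -0.002] |w|deg 0.1
[-22.9329  18.3633  72.3153   0.0362  89.2994  16.2705]
```

Request:
move_arm(plan="-0.041 0.026 0.006 0 0 0 0.085;-0.041 0.026 0.006 0 0 0 0.085;-0.041 0.026 0.006 0 0 0 0.085;-0.041 0.026 0.006 0 0 0 0.085;0 0 0 0 0 0 0.085;0 0 0 0 0 0 0.085")

```text
time_s: 19.98
position: [0.502, -0.2851, 0.2505]
tool_rot: [[0.63, 0.777, -0.0], [0.777, -0.63, 0.001], [0.001, -0.001, -1.0]]
ft_force: [-1.0, 0.1, -1.5]
grip_width: 0.085
gripper_force: 0.0
```

```bash
cat >> h.py <<'E'
def circ(Q):
    A=np.c_[2*Q[:,:2],np.ones(len(Q))];s=np.linalg.lstsq(A,(Q[:,:2]**2).sum(1),rcond=None)[0];return s[:2],np.sqrt(s[2]+s[0]**2+s[1]**2)
E
python3 - <<'E'
from h import *
st();c,im,d=shot('wrist','w6.png');W=cloud(c,d)
r=pinpoint('wrist','guide_disc');print([(np.round(r['pixel'],1),round(r['conf'],2)) for r in r][:3])
P=W.reshape(-1,3);P=P[~np.isnan(P[:,0])]
r0=np.hypot(P[:,0]-.468,P[:,1]+.325)
T=P[(r0<.04)&(P[:,2]>.018)&(P[:,2]<.032)];print('hub',len(T),np.median(T[:,2]),cv2.minEnclosingCircle((T[:,:2]*1000).astype(np.float32)),cv2.minAreaRect((T[:,:2]*1000).astype(np.float32)))
T=P[(r0<.08)&(P[:,2]>.0035)&(P[:,2]<.008)];print('plate',len(T),np.median(T[:,2]),cv2.minEnclosingCircle((T[:,:2]*1000).astype(np.float32)))
E
```

```text
19.975 [ 0.502  -0.2851  0.2505] 
 [[ 0.63    0.7766 -0.0001]
 [ 0.7766 -0.63    0.0013]
 [ 0.0009 -0.0009 -1.    ]] q [-41.3605  23.9228  67.7296   0.0514  88.4006  -2.3134] w 0.08502617361536001 F [-0.9912  0.1172 -1.5011]
[(array([287.6, 212.6]), 0.83)]
hub 701 0.023703151667819687 ((472.306396484375, -329.7798767089844), 22.27210235595703) ((472.3530578613281, -330.04290771484375), (44.19040298461914, 42.35585403442383), 50.48735046386719)
plate 4171 0.004930729190082417 ((472.10369873046875, -329.8456726074219), 60.32508850097656)
```

View pics/w6.png

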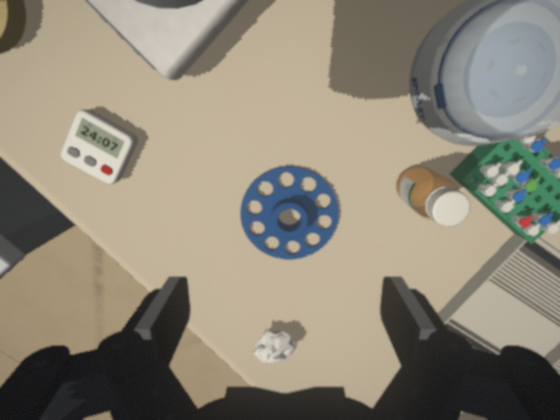

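Disc at (290,212), hub up; hub top measured 23.7 mm, plate radius 60.3 mm, centre (0.4723, −0.3298). Dye bottle (432,195) and timer (98,147) are well clear.

```bash
python3 -c "
from h import *
delta([.4723,-.3298,.0072],down(51))"
```

```text
shift(tool) [-0.054   0.0052  0.2437] rot [-0.    -0.001  0.   ] |w|deg 0.0
```

Request:
move_arm(plan="-0.027 0.0026 0.03 0 0 0 0.085;-0.027 0.0026 0.05 0 0 0 0.085;0 0 0.06 0 0 0 0.085;0 0 0.05 0 0 0 0.085;0 0 0.03 0 0 0 0.085;0 0 0.01 0 0 0 0.075;0 0 0 0 0 0 0.07")

```text
time_s: 20.95
position: [0.4721, -0.3308, 0.0213]
tool_rot: [[0.63, 0.777, 0.001], [0.777, -0.63, 0.0], [0.0, 0.0, -1.0]]
ft_force: [-0.3, 0.0, 0.5]
grip_width: 0.0697
gripper_force: 0.0
```

```bash
python3 -c "
from h import *
st()
delta([.4723,-.3298,.0072],down(51))"
```

```text
20.95 [ 0.4721 -0.3308  0.0213] 
 [[ 0.6298  0.7767  0.0006]
 [ 0.7767 -0.6298  0.    ]
 [ 0.0004  0.0004 -1.    ]] q [-46.7923  37.4369  85.638    0.0326  56.9031  -7.7731] w 0.06974882741685268 F [-0.318   0.0058  0.5086]
shift(tool) [ 0.0009 -0.0005  0.0141] rot [ 0.    -0.    -0.001] |w|deg 0.1
```

Request:
move_arm(plan="0.0009 -0.0005 0.01 0 0 0 0.07;0 0 0.004 0 0 0 0.07;0 0 0 0 0 0 0.06;0 0 0 0 0 0 0.03;0 0 0 0 0 0 0.03;0 0 0 0 0 0 0.03;0 0 0 0 0 0 0.03")

```text
time_s: 21.82
position: [0.4719, -0.3303, 0.0075]
tool_rot: [[0.631, 0.776, 0.001], [0.776, -0.631, -0.0], [0.0, 0.001, -1.0]]
ft_force: [-0.9, 0.6, 5.9]
grip_width: 0.042
gripper_force: 61.4
```

Request:
move_arm(plan="0 0 -0.02 0 0 0 0.03;0 0 -0.05 0 0 0 0.03;0 0 -0.06 0 0 0 0.03;0 0 -0.06 0 0 0 0.03;0 0 -0.05 0 0 0 0.03;0 0 -0.01 0 0 0 0.03;0 0 0 0 0 0 0.03")

```text
time_s: 22.7
position: [0.4715, -0.33, 0.256]
tool_rot: [[0.631, 0.776, -0.0], [0.776, -0.631, 0.001], [0.001, -0.001, -1.0]]
ft_force: [1.1, -0.4, -3.5]
grip_width: 0.0418
gripper_force: 61.6
```

```bash
python3 -c "
from h import *
s=st();p=np.array(s['position']);R=np.array(s['tool_rot'])
c,im,d=shot('wrist','w7.png');L=(cloud(c,d).reshape(-1,3)-p)@R;L=L[~np.isnan(L[:,0])]
T=L[(np.hypot(L[:,0],L[:,1])<.07)&(abs(L[:,2]-.002)<.0025)]
print(len(T),np.median(T[:,2]),circ(T),cv2.minEnclosingCircle((T[:,:2]*1000).astype(np.float32)))
delta([.5684,-.0397,.25],down(51))"
```

```text
22.7 [ 0.4715 -0.33    0.256 ] 
 [[ 0.6306  0.7761 -0.0005]
 [ 0.7761 -0.6306  0.0011]
 [ 0.0006 -0.0011 -1.    ]] q [-46.7836  23.555   67.4158   0.0242  89.0948  -7.6916] w 0.041788138395097096 F [ 1.1197 -0.4022 -3.4899]
20665 0.0026341423872831074 (array([ 0.0005, -0.    ]), np.float64(0.04731473958767495)) ((0.013883227482438087, -0.10707864165306091), 60.67472457885742)
shift(tool) [ 0.2864 -0.1075  0.0056] rot [-0.003 -0.001 -0.002] |w|deg 0.2
```

Request:
move_arm(plan="0.03 -0.0115 0 0 0 0 0.03;0.048 -0.018 0 0 0 0 0.03;0.048 -0.018 0 0 0 0 0.03;0.048 -0.018 0 0 0 0 0.03;0.048 -0.018 0 0 0 0 0.03;0.04 -0.015 0 0 0 0 0.03;0.0244 -0.009 0.01 0 0 0 0.03;0 0 0.02 0 0 0 0.03;0 0 0.03 0 0 0 0.03;0 0 0.02 0 0 0 0.03;0 0 0 0 0 0 0.03;0 0 0 0 0 0 0.03")

```text
time_s: 24.25
position: [0.5689, -0.0402, 0.1769]
tool_rot: [[0.631, 0.776, -0.0], [0.776, -0.631, 0.001], [0.0, -0.0, -1.0]]
ft_force: [0.7, 0.3, -2.3]
grip_width: 0.0418
gripper_force: 61.6
```

```bash
python3 -c "
from h import *
st()
delta([.5684,-.0397,.1095],down(51))"
```

```text
24.25 [ 0.5689 -0.0402  0.1769] 
 [[ 0.6306  0.7761 -0.0001]
 [ 0.7761 -0.6306  0.0005]
 [ 0.0003 -0.0004 -1.    ]] q [-15.9423  26.3349  76.2651   0.0267  77.4136  23.1483] w 0.04180445961890001 F [ 0.7117  0.3004 -2.3325]
shift(tool) [ 0.     -0.0007  0.0674] rot [-0.    -0.    -0.002] |w|deg 0.1
```

Request:
move_arm(plan="0 -0.0007 0.015 0 0 0 0.03;0 0 0.015 0 0 0 0.03;0 0 0.015 0 0 0 0.03;0 0 0.01 0 0 0 0.03;0 0 0 0 0 0 0.03")

```text
time_s: 24.88
position: [0.568, -0.0396, 0.1211]
tool_rot: [[0.631, 0.776, -0.001], [0.776, -0.631, 0.001], [-0.0, -0.002, -1.0]]
ft_force: [-1.0, -0.4, -2.2]
grip_width: 0.0414
gripper_force: 61.6
```

Request:
move_arm(plan="0 0 0.006 0 0 0 0.03;0 0 0.004 0 0 0 0.03;0 0 0.001 0 0 0 0.03;0 0 0 0 0 0 0.03")

```text
time_s: 25.38
position: [0.5684, -0.0396, 0.111]
tool_rot: [[0.63, 0.776, 0.0], [0.776, -0.63, 0.0], [0.001, 0.0, -1.0]]
ft_force: [-0.6, 0.5, -1.7]
grip_width: 0.0424
gripper_force: 61.6
```

Request:
move_arm(plan="0 0 0.0013 0 0 0 0.03;0 0 0 0 0 0 0.05;0 0 0 0 0 0 0.06;0 0 0 0 0 0 0.07;0 0 0 0 0 0 0.07;0 0 -0.03 0 0 0 0.07;0 0 -0.06 0 0 0 0.07;0 0 -0.06 0 0 0 0.075;-0.03 0 -0.01 0 0 0 0.085;-0.04 0 0 0 0 0 0.085;0 0 0 0 0 0 0.085")

```text
time_s: 26.75
position: [0.5232, -0.0954, 0.27]
tool_rot: [[0.633, 0.775, 0.001], [0.775, -0.633, 0.0], [0.0, 0.0, -1.0]]
ft_force: [-0.3, 0.5, 0.1]
grip_width: 0.0851
gripper_force: 0.0
```

```bash
python3 - <<'E'
from h import *
st();c,im,d=shot('wrist','w8.png');W=cloud(c,d)
P=W.reshape(-1,3);P=P[~np.isnan(P[:,0])];r0=np.hypot(P[:,0]-.5684,P[:,1]+.0397)
for n,a,b in (('plate',.104,.110),('hub',.121,.131),('head',.135,.144)):
    T=P[(r0<.08)&(P[:,2]>a)&(P[:,2]<b)];print(n,len(T),np.median(T[:,2]),cv2.minEnclosingCircle((T[:,:2]*1000).astype(np.float32)),cv2.minAreaRect((T[:,:2]*1000).astype(np.float32)))
x=down(71.2)[:,0]*.05
delta([.635+x[0],.277+x[1],.25],down(71.2))
E
```

```text
26.75 [ 0.5232 -0.0954  0.27  ] 
 [[ 0.6325  0.7745  0.0005]
 [ 0.7745 -0.6325  0.    ]
 [ 0.0004  0.0004 -1.    ]] q [-23.1048  18.5015  72.958    0.0131  88.5131  16.1315] w 0.08512400760033258 F [-0.2528  0.4847  0.0939]
plate 9711 0.10693400725226054 ((569.062744140625, -39.49738311767578), 60.5266227722168) ((568.8262329101562, -39.487586975097656), (119.81449127197266, 119.51067352294922), 38.284751892089844)
hub 1735 0.125657284375898 ((568.4976806640625, -39.60512924194336), 21.948293685913086) ((568.5029296875, -39.43169403076172), (43.22110366821289, 43.056026458740234), 4.616556167602539)
head 387 0.13915519649661226 ((568.1646728515625, -39.717811584472656), 11.845093727111816) ((568.2221069335938, -39.9340705871582), (23.477643966674805, 9.913508415222168), 30.27857780456543)
shift(tool) [ 0.4051 -0.166   0.0201] rot [ 0.    -0.001 -0.356] |w|deg 20.4
```

Request:
move_arm(plan="0.05 -0.0205 0 0 0 0 0.085;0.05 -0.0205 0 0 0 0 0.085;0.05 -0.0205 0 0 0 0 0.085;0.05 -0.0205 0 0 0 0 0.085;0.05 -0.0205 0.005 0 0 0 0.085;0.05 -0.0205 0.005 0 0 0 0.085;0.05 -0.0205 0.005 0 0 0 0.085;0.05 -0.0205 0.005 0 0 0 0.085;0 0 0 0 0 -0.178 0.085;0 0 0 0 0 -0.178 0.085;0 0 0 0 0 0 0.085;0 0 0 0 0 0 0.085")

```text
time_s: 28.3
position: [0.6489, 0.3203, 0.2496]
tool_rot: [[0.323, 0.946, -0.0], [0.946, -0.323, 0.0], [0.0, -0.0, -1.0]]
ft_force: [-1.0, -0.4, 0.2]
grip_width: 0.0855
gripper_force: 0.0
```

```bash
python3 - <<'E'
from h import *
st();c,im,d=shot('wrist','w9.png');W=cloud(c,d)
r=pinpoint('wrist','lock_bar');print([(np.round(r['pixel'],1),round(r['conf'],2),at_z(c,r['pixel'],0)) for r in r][:3])
T=top_of(W,(.636,.278),.045,.015)
P=W.reshape(-1,3);k=(P[:,2]>.008)&(np.hypot(P[:,0]-.636,P[:,1]-.278)<.05);print('all',cv2.minAreaRect((P[k][:,:2]*1000).astype(np.float32)))
E
```

```text
28.3 [0.6489 0.3203 0.2496] 
 [[ 0.3233  0.9463 -0.    ]
 [ 0.9463 -0.3233  0.0004]
 [ 0.0004 -0.0002 -1.    ]] q [ 16.9194  40.6261  37.8161   0.0249 101.5508  35.7883] w 0.08548414311825589 F [-0.9567 -0.4053  0.2048]
[(array([288.7, 209. ]), 0.88, array([ 0.6385,  0.2732, -0.    ])), (array([357.8, 285.8]), 0.85, array([0.6909, 0.1415, 0.    ]))]
1174 z 0.026773172797637558 ((637.0244750976562, 277.56591796875), (64.49114227294922, 35.99720001220703), 70.4461441040039) circ ((637.4517211914062, 277.92266845703125), 33.65364074707031)
all ((637.08056640625, 277.7326965332031), (64.85075378417969, 36.000282287597656), 70.47344207763672)
```

View pics/w9.png

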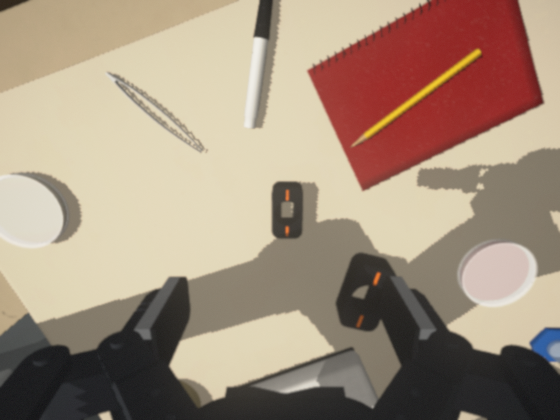

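Small lock bar at (288,210): 64.5x36 mm, top 26.8 mm, centre (0.637, 0.2777), yaw 70.5°. The big bar at (360,292) is clear of the fingers.

```bash
python3 -c "
from h import *
delta([.637,.2777,.006],down(70.5))"
```

```text
shift(tool) [-0.0441  0.0023  0.2438] rot [ 0.    -0.001  0.012] |w|deg 0.7
```

Request:
move_arm(plan="-0.022 0.0012 0.02 0 0 0.012 0.085;-0.022 0.0012 0.05 0 0 0 0.08;0 0 0.06 0 0 0 0.075;0 0 0.05 0 0 0 0.075;0 0 0.03 0 0 0 0.07;0 0 0.01 0 0 0 0.07;0 0 0 0 0 0 0.07")

```text
time_s: 29.28
position: [0.6373, 0.2776, 0.0302]
tool_rot: [[0.332, 0.943, 0.001], [0.943, -0.332, 0.001], [0.001, 0.0, -1.0]]
ft_force: [0.1, 0.3, 0.4]
grip_width: 0.0701
gripper_force: 0.0
```

```bash
python3 -c "
from h import *
st()
delta([.637,.2777,.006],down(70.5))"
```

```text
29.275 [0.6373 0.2776 0.0302] 
 [[ 0.3324  0.9431  0.0007]
 [ 0.9431 -0.3324  0.0006]
 [ 0.0008  0.0004 -1.    ]] q [13.8009 46.2815 63.0946  0.024  70.5787 33.2099] w 0.07007567543130148 F [0.1333 0.3143 0.3595]
shift(tool) [-0.0001 -0.0003  0.0242] rot [ 0.    -0.001  0.001] |w|deg 0.1
```

Request:
move_arm(plan="0 0 0.015 0 0 0 0.07;0 0 0.009 0 0 0 0.07;0 0 0 0 0 0 0.06;0 0 0 0 0 0 0.025;0 0 0 0 0 0 0.025;0 0 0 0 0 0 0.025;0 0 0 0 0 0 0.025;0 0 0 0 0 0 0.025")

```text
time_s: 30.28
position: [0.6374, 0.2777, 0.0065]
tool_rot: [[0.332, 0.943, 0.002], [0.943, -0.332, 0.001], [0.001, 0.001, -1.0]]
ft_force: [-0.5, 0.7, 5.9]
grip_width: 0.0347
gripper_force: 61.5
```

Request:
move_arm(plan="0 0 -0.02 0 0 0 0.025;0 0 -0.05 0 0 0 0.025;0 0 -0.06 0 0 0 0.025;0 0 -0.06 0 0 0 0.025;0 0 -0.04 0 0 0.172 0.025;0 0 0 0 0 0.172 0.025;0 0 0 0 0 0.172 0.025;0 0 0 0 0 0.172 0.025;0 0 0 0 0 0 0.025")

```text
time_s: 31.4
position: [0.6368, 0.2775, 0.2352]
tool_rot: [[0.855, 0.519, -0.001], [0.519, -0.855, 0.0], [-0.001, -0.001, -1.0]]
ft_force: [-0.2, -0.4, -0.5]
grip_width: 0.0346
gripper_force: 60.8
```

```bash
python3 -c "
from h import *
s=st();p=np.array(s['position']);R=np.array(s['tool_rot'])
c,im,d=shot('wrist','w10.png');L=(cloud(c,d).reshape(-1,3)-p)@R;L=L[~np.isnan(L[:,0])]
T=L[(abs(L[:,0])<.045)&(abs(L[:,1])<.0165)&(L[:,2]>-.027)&(L[:,2]<-.015)]
print(len(T),np.median(T[:,2]),cv2.minAreaRect((T[:,:2]*1000).astype(np.float32)))
delta([.5684,-.0397,.25],down(30.8))"
```

```text
31.4 [0.6368 0.2775 0.2352] 
 [[ 0.8545  0.5194 -0.001 ]
 [ 0.5194 -0.8545  0.0001]
 [-0.0008 -0.0006 -1.    ]] q [13.796  37.2419 46.635   0.022  96.1768 72.5064] w 0.03460607594804271 F [-0.2021 -0.4356 -0.5099]
7547 -0.019269870008903907 ((0.5304946899414062, -0.0010128021240234375), (64.45481872558594, 32.99897384643555), 0.026136299595236778)
shift(tool) [-0.2237  0.235  -0.0147] rot [-0.001  0.001  0.011] |w|deg 0.6
```

Request:
move_arm(plan="-0.025 0.026 0 0 0 0.011 0.025;-0.04 0.042 0 0 0 0 0.025;-0.04 0.042 0 0 0 0 0.025;-0.04 0.042 0 0 0 0 0.025;-0.04 0.042 0 0 0 0 0.025;-0.039 0.041 0 0 0 0 0.025;0 0 0.03 0 0 0 0.025;0 0 0.035 0 0 0 0.025;0 0 0 0 0 0 0.025;0 0 0 0 0 0 0.025")

```text
time_s: 32.7
position: [0.5647, -0.0389, 0.1719]
tool_rot: [[0.86, 0.51, 0.002], [0.51, -0.86, -0.0], [0.002, 0.001, -1.0]]
ft_force: [0.5, -0.5, -0.3]
grip_width: 0.0347
gripper_force: 60.8
```

```bash
python3 -c "
from h import *
st()
x=down(30.8)[:,0]*-.0005
delta([.5684+x[0],-.0397+x[1],.1327],down(30.8))"
```

```text
32.7 [ 0.5647 -0.0389  0.1719] 
 [[ 0.8601  0.5101  0.002 ]
 [ 0.5101 -0.8601 -0.0001]
 [ 0.0016  0.0011 -1.    ]] q [-15.9299  26.1308  77.5154   0.0266  76.2449  43.3957] w 0.03468328533755721 F [ 0.4578 -0.5401 -0.2514]
shift(tool) [0.0022 0.0026 0.0393] rot [ 0.001 -0.002 -0.002] |w|deg 0.2
```

Request:
move_arm(plan="0.0022 0.0026 0.005 0 0 0 0.025;0 0 0.005 0 0 0 0.025;0 0 0 0 0 0 0.025")

```text
time_s: 33.08
position: [0.5672, -0.0399, 0.1604]
tool_rot: [[0.861, 0.509, -0.0], [0.509, -0.861, 0.001], [-0.0, -0.001, -1.0]]
ft_force: [-0.2, -0.1, -1.5]
grip_width: 0.0347
gripper_force: 60.8
```

```bash
python3 -c "
from h import *
st()
x=down(30.8)[:,0]*-.0005
delta([.5684+x[0],-.0397+x[1],.1327],down(30.8))"
```

```text
33.075 [ 0.5672 -0.0399  0.1604] 
 [[ 0.8609  0.5088 -0.0004]
 [ 0.5088 -0.8609  0.0006]
 [-0.     -0.0007 -1.    ]] q [-15.9611  27.0606  77.9826   0.0276  74.986   43.448 ] w 0.034667429638477285 F [-0.1879 -0.1354 -1.5028]
shift(tool) [0.0007 0.0005 0.0277] rot [-0.001  0.    -0.004] |w|deg 0.2
```

Request:
move_arm(plan="0.0007 0.0004 0.007 0 0 -0.003 0.025;0 0 0.007 0 0 0 0.025;0 0 0.005 0 0 0 0.025;0 0 0.004 0 0 0 0.025;0 0 0 0 0 0 0.025")

```text
time_s: 33.7
position: [0.568, -0.0399, 0.1373]
tool_rot: [[0.859, 0.511, -0.0], [0.511, -0.859, 0.001], [-0.0, -0.001, -1.0]]
ft_force: [-1.0, 0.4, -0.2]
grip_width: 0.0345
gripper_force: 60.8
```

```bash
python3 -c "
from h import *
st()
x=down(30.8)[:,0]*-.0005
delta([.5684+x[0],-.0397+x[1],.1327],down(30.8))"
```

```text
33.7 [ 0.568  -0.0399  0.1373] 
 [[ 0.8595  0.5112 -0.0004]
 [ 0.5112 -0.8595  0.0006]
 [-0.     -0.0007 -1.    ]] q [-15.9406  28.4802  79.7141   0.0269  71.8368  43.3069] w 0.03449072744173986 F [-1.0331  0.4374 -0.1686]
shift(tool) [-0.      0.0001  0.0046] rot [-0.001  0.    -0.001] |w|deg 0.1
```

Request:
move_arm(plan="0 0 0.002 0 0 0 0.025;0 0 0.0017 0 0 0 0.025;0 0 0 0 0 0 0.025")

```text
time_s: 34.08
position: [0.568, -0.0399, 0.1338]
tool_rot: [[0.859, 0.511, 0.0], [0.511, -0.859, 0.0], [0.0, -0.0, -1.0]]
ft_force: [0.2, 0.5, 0.1]
grip_width: 0.0344
gripper_force: 60.8
```

Request:
move_arm(plan="0 0 0.0004 0 0 -0.1 0.025;0 0 0 0 0 -0.15 0.025;0 0 0 0 0 -0.15 0.025;0 0 0 0 0 0 0.025")

```text
time_s: 34.58
position: [0.5681, -0.0399, 0.1336]
tool_rot: [[0.594, 0.805, 0.0], [0.805, -0.594, 0.0], [0.001, 0.0, -1.0]]
ft_force: [-0.9, -0.8, -0.0]
grip_width: 0.0348
gripper_force: 60.8
```

```bash
python3 -c "
from h import *
s=st();print(s['wrist_torque'])
delta([.5684,-.0397,.1333],down(120.8))"
```

```text
34.575 [ 0.5681 -0.0399  0.1336] 
 [[ 0.5936  0.8048  0.0004]
 [ 0.8048 -0.5936  0.0004]
 [ 0.0005  0.0001 -1.    ]] q [-15.9401  28.7042  80.0068   0.0287  71.2747  20.4644] w 0.03476134761563988 F [-0.875  -0.8247 -0.0377]
[ 0.0069 -0.0153  0.0235]
shift(tool) [0.0004 0.0001 0.0003] rot [ 0.    -0.    -1.173] |w|deg 67.2
```

Turning freely (23°). I continue the remaining 67°.

Request:
move_arm(plan="0 0 0 0 0 -0.168 0.025;0 0 0 0 0 -0.168 0.025;0 0 0 0 0 -0.168 0.025;0 0 0 0 0 -0.168 0.025;0 0 0 0 0 -0.168 0.025;0 0 0 0 0 -0.168 0.025;0 0 0 0 0 -0.165 0.025;0 0 0 0 0 0 0.025;0 0 0 0 0 0 0.025")

```text
time_s: 35.7
position: [0.5681, -0.0399, 0.1336]
tool_rot: [[-0.509, 0.861, 0.0], [0.861, 0.509, 0.0], [0.0, 0.0, -1.0]]
ft_force: [0.3, 0.6, -0.2]
grip_width: 0.0347
gripper_force: 60.9
```

```bash
python3 -c "
from h import *
s=st();print(s['wrist_torque'])
delta([.5684,-.0397,.1333],down(120.8))"
```

```text
35.7 [ 0.5681 -0.0399  0.1336] 
 [[-0.5092  0.8607  0.0003]
 [ 0.8607  0.5092  0.0004]
 [ 0.0002  0.0004 -1.    ]] q [-15.94    28.7067  80.0103   0.0262  71.2746 -46.5584] w 0.03471813461680511 F [ 0.2592  0.6405 -0.1757]
[0.016  0.0052 0.0513]
shift(tool) [0.     0.0004 0.0003] rot [ 0.    -0.    -0.003] |w|deg 0.2
```

Request:
move_arm(plan="0 0 0.0005 0 0 0 0.025;0 0 0 0 0 0 0.045;0 0 0 0 0 0 0.06;0 0 0 0 0 0 0.07;0 0 0 0 0 0 0.07;0 0 -0.03 0 0 0 0.07;0 0 -0.06 0 0 0 0.07;0 0 -0.05 0 0 0 0.08;-0.03 0 0 0 0 0 0.085;-0.04 0 0 0 0 0 0.085;0 0 0 0 0 0 0.085")

```text
time_s: 37.08
position: [0.6045, -0.102, 0.2721]
tool_rot: [[-0.511, 0.86, -0.001], [0.86, 0.511, 0.0], [0.001, -0.0, -1.0]]
ft_force: [-0.4, 0.5, -0.3]
grip_width: 0.085
gripper_force: 0.0
```

```bash
python3 - <<'E'
from h import *
st();c,im,d=shot('wrist','w11.png');W=cloud(c,d)
P=W.reshape(-1,3);P=P[~np.isnan(P[:,0])];r0=np.hypot(P[:,0]-.5684,P[:,1]+.0397)
for n,a,b,r in (('disc',.104,.110,.08),('bar',.148,.158,.04),('head',.135,.144,.016)):
    T=P[(r0<r)&(P[:,2]>a)&(P[:,2]<b)];print(n,len(T),np.median(T[:,2]),cv2.minEnclosingCircle((T[:,:2]*1000).astype(np.float32)),cv2.minAreaRect((T[:,:2]*1000).astype(np.float32)))
cv2.imwrite('pics/w11c.png',cv2.resize(im[60:340,160:440],None,fx=2,fy=2,interpolation=2)[...,::-1])
E
```

```text
37.075 [ 0.6045 -0.102   0.2721] 
 [[-0.5109  0.8596 -0.0007]
 [ 0.8596  0.5109  0.0005]
 [ 0.0007 -0.0003 -1.    ]] q [-20.635   27.1202  58.9236   0.0121  94.0014 -51.3599] w 0.08503392156241732 F [-0.4182  0.4575 -0.3279]
disc 7810 0.10692993353996003 ((568.879638671875, -39.514217376708984), 60.43548583984375) ((568.5729370117188, -39.638580322265625), (119.47792053222656, 119.75603485107422), 23.575735092163086)
bar 3043 0.1519006390237916 ((568.3233642578125, -39.98432540893555), 33.63668441772461) ((568.38134765625, -39.8441047668457), (35.93113708496094, 64.10227966308594), 30.78520393371582)
head 457 0.13929876971588684 ((568.5773315429688, -40.19648742675781), 14.045228004455566) ((568.6021728515625, -40.41494369506836), (27.507835388183594, 27.6317195892334), 77.25486755371094)
```

View pics/w11c.png

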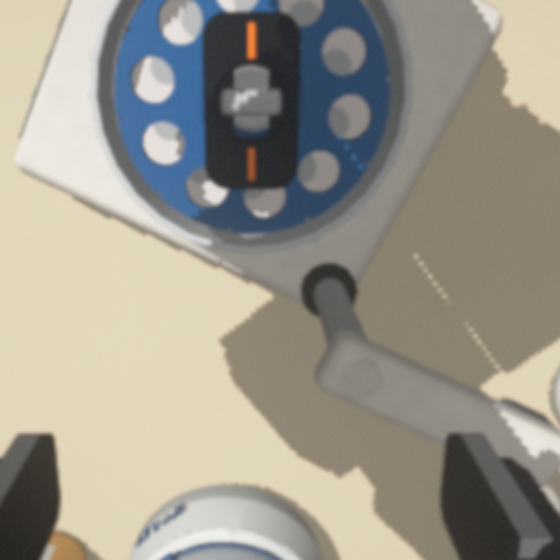

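The picture shows the bar at (250,100) with the head across its slot. The bar top is at 151.9 mm (expected 152) and the bar sits at 120.8°, against 30.8° for the head. It is locked and seated, and the hand is clear, so I hand it in.

```bash
python3 -c "
from h import *
print(env.close_job())"
```

```text
the job is handed in; nothing more can be done
None
```

The carousel is back together on its spindle: spacer, blue disc hub up, then the lock bar turned a quarter turn and locked under the head. I handed it in at about 37 s.

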